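Push the row of modules home in the guide

ROBOT

A 7-joint arm with a two-finger parallel gripper is mounted at the origin on a cart in front of the work surface, level with it; the furniture and walls round the work are solid. World frame = base frame: x ahead of the robot, y to its left, z up, the work surface at z = 0. Lengths are in m, angles in rad, forces in N, time in s.
With the tool pointing down it reaches from about 0.4 to 0.875 m from the base axis. Payload 19.3 kg.
Tool frame: the origin (TCP) lies at the very end of the fingers, on their centre line; the grasp point (between the pads) lies 19 mm behind it; z points along the fingers, y is the direction in which the jaws open and shut (so a half turn about z gives the same grasp; the last joint's range is limited). The gripper opens to 85 mm and grips with 20 to 120 N. Pads are 22 mm wide; open, the fingers measure 114 mm over their backs; the gripper's body (76 mm by 85 mm) begins 54 mm behind the grasp point. The pads swing forward as they close: fully open they stand 13 mm farther back than shut.
Start: joints at [-1.247, 0.521, -0.036, 1.599, 0.021, 1.021, -0.113], TCP at [0.24, 0.577, 0.231] pointing down, gripper open.
Joint ranges: [-2.91, 2.91], [-0.3, 2.13], [-1.5, 1.42], [0.17, 2.43], [-1.26, 4.41], [0.16, 1.93], [-2.52, 2.52]. Speed limits (rad/s): [1.89, 1.89, 2.39, 2.39, 3.01, 3.01, 3.01].

INTERFACE

Orientations are given as a 3x3 rotation matrix whose columns are the frame's x, y, z axes.
In Python, from bench import ctrl gives the robot as it stands.
- The arm moves only by the tool play_rows, never from a script. Its argument "targets" is a list of rows, each an object with "dp": the shift along the tool's x, y, z in cm, a list of three; "angular": the turn, a rotation vector about the tool's x, y, z in rad, a list of three. In form: [{"dp": [dx, dy, dz], "angular": [ax, ay, az]}, ...]. A call has 1 to 12 rows; each row is the pose to reach, as a shift and turn from the pose commanded when the call began, along the tool's axes at that moment; what a row does not reach only later rows make up. A row lasts 1/10 s, in which the tool goes at most 50 mm and 8.59 degrees, less where a joint would pass 70% of its speed; a pose out of reach is approached as far as the arm can. A call with a gripper value outside its range is refused whole. "jaw" is the closure, from 0 (fully open) to 1 (shut), set as the call begins (left out, the last holds). The fingers move at their own pace and stop on an object; "grip_force" is the grip in N (left out, the last holds). Time passes only in rows, so rows that repeat a pose let the fingers close. It gives the time, the measured TCP pose, the force and the opening at its end, in the units of the state.
- ctrl.get_obs(): the state, without advancing time (a new reading comes with each control period).
- ctrl.snapshot(name): name is "side" or "top"; returns the picture (384x512x3 uint8, red, green, blue); there is no depth.
- ctrl.camera_info(name): a dict with "intrinsics" (3x3 intrinsics, pixels), "k1" (the pictures are not rectified: a ray, as slopes to the right and down, at radius r is drawn at 1 + k1 r^2 times it, then the intrinsics apply), "R" (3x3) and "t" (3): a world point X has camera coordinates R X + t. Camera axes: x right, y down, z forward; pixel columns grow to the right and rows downward; lengths in m; the calibration is good to about 2 mm. A picture is of the moment at which its call begins. camera_info takes no time and is no camera call.
- ctrl.job_done(): hands the job in, once; it reports no verdict.
The state is a dict: "time_s": time; "qpos": joint angles; "joint_velocities": joint speeds; "effort": joint torques, N m; "tool_pos": TCP position; "tcp_rot": TCP orientation; "force": force on the tool from outside, world axes, zero at the start; "wrist_torque": the same for the moment, N m; "width": finger opening in m.
Only numpy, scipy, OpenCV 4.12 (cv2) and the standard library are available. Lean on these libraries where they do the work, as an engineer would, in place of code of your own. Each camera call takes 0.05 s, during which the arm holds its last target.

TASK

Close the four grey modules up into one tight, straight row on the bench, then slide the whole row as one block through the flared mouth and along the guide until the leading module bears on the sprung rubber buffer. Press it home firmly but gently, about 10 N held for half a second and never 20 N, then back away and leave the row tight, straight and still resting on the buffer. Slide only: do not lift or tip a module, and leave the other things alone.

Things in the scene. Friction and masses are not known exactly. Their poses are not given: they have to be found in the camera images.
- guide: Fixed aluminium guide: two rails 10 mm high, 8 thick, 43 mm apart, straight from x = 0 to 110 mm; at x < 0 wings flare out to 73 mm apart at x = -30 mm. No floor: modules slide on the bench. Screw tabs reach y = +-43 mm. Origin: on the bench, centre line, where the straight rails begin; x = push direction, into the guide; z up. Keep fingertips above 10 mm to pass over the rails.
- end_block: Fixed block 18 x 60 x 30 mm at the guide's far end; origin: lower edge of its near face (guide x = 110 mm), axes as the guide's. A stop bolt with a round rubber buffer (22 mm across, 16 mm up) stands out of it to the mouth; the buffer front is 10 to 32 mm from the near face, set differently each time and NOT reported: feel for it. It is sprung, 3 N per mm, up to 6 mm, then hard.
- module_1: grey plastic block, two steel screw terminals on top; 24 mm long (x, along the row) x 40 wide (y) x 28 high (31 over the terminals), about 150 g. Origin: centre of the underside. The leading module, nearest the mouth; its x points into the guide. The four start in line before the mouth, a little crooked, 3 to 11 mm apart.
- module_2: grey plastic block, two steel screw terminals on top; 24 mm long (x, along the row) x 40 wide (y) x 28 high (31 over the terminals), about 150 g. Origin: centre of the underside. Second in the row.
- module_3: grey plastic block, two steel screw terminals on top; 24 mm long (x, along the row) x 40 wide (y) x 28 high (31 over the terminals), about 150 g. Origin: centre of the underside. Third in the row.
- module_4: grey plastic block, two steel screw terminals on top; 24 mm long (x, along the row) x 40 wide (y) x 28 high (31 over the terminals), about 150 g. Origin: centre of the underside. Last in the row: push on its -x face. Sliding the four takes roughly 2 to 5 N. When the row is home that face lies between guide x = -18 mm and +10 mm.
- spool: Bystander: solder spool standing upright, 49 mm across, 36 mm high, beside the guide on its +y side. Origin: centre of the underside.
- tweezers: Bystander: steel tweezers, 116 mm long, lying along the row on its +y side. Origin: centre of the underside.
- kapton: Bystander: roll of amber tape lying flat, 80 mm across, 12 mm high, behind the row. Origin: centre of the underside.
Things that resemble listed ones, but are neither listed nor needed, are in the scene too. What is shaped like the module_4 but blue or green is not meant.

How it is judged:
On the way, in this order (a step that is already met when the one before it is completed fails the run):
1. the four modules are closed up to a tight row (neighbours' centres under 26 mm apart) before the leading one's centre is 60 mm past the beginning of the straight rails (horizontal distance between module_1 and module_2 below 0.026 m and horizontal distance between module_2 and module_3 below 0.026 m and horizontal distance between module_3 and module_4 below 0.026 m and x of module_1 in the frame of guide below 0.06 m), for 0.1 s.
2. the leading module is pressed on the buffer with more than 5 N, the row tight (horizontal distance between module_1 and module_2 below 0.026 m and horizontal distance between module_2 and module_3 below 0.026 m and horizontal distance between module_3 and module_4 below 0.026 m and contact force between module_1 and end_block above 5 N), for 0.2 s.
At the end, for the whole second after the job is handed in: The four modules stand upright in the guide, at rest, neighbours' centres under 26 mm apart, each within 4 mm of the guide's centre line and 5 degrees of its direction, the leading one still bearing on the buffer (horizontal distance between module_1 and module_2 below 0.026 m and horizontal distance between module_2 and module_3 below 0.026 m and horizontal distance between module_3 and module_4 below 0.026 m and y of module_1 in the frame of guide between -0.004 and 0.004 m and angle between the x axis of each of module_1, module_2, module_3, module_4 and the x axis of guide, either way round below 0.09 rad and angle between each of module_1, module_2, module_3, module_4's own z axis and vertical below 0.05 rad and linear speed of each of module_1, module_2, module_3, module_4 below 0.01 m/s and y of module_2 in the frame of guide between -0.004 and 0.004 m and y of module_3 in the frame of guide between -0.004 and 0.004 m and y of module_4 in the frame of guide between -0.004 and 0.004 m and contact force between module_1 and end_block above 0.1 N); the robot touches nothing.
It fails at once if the row is pressed on the buffer with more than 20 N (contact force between module_1 and end_block above 20 N).
It fails at once if a module is lifted more than 10 mm or tipped more than 17 degrees (height (world z) of any of module_1, module_2, module_3, module_4 above 0.01 m or angle between any of module_1, module_2, module_3, module_4's own z axis and vertical above 0.3 rad).
It fails at once if the spool, tweezers or tape roll is moved more than 15 mm (distance of any of spool, tweezers, kapton from where it was at the start of the episode above 0.015 m).
It also fails if it takes over 61 s, if anything falls off the work surface, if the arm or the gripper's body presses on something with over 40 N, if the wrist force passes 120 N, or if a joint passes its speed limit or range.

## Working session

There is one attempt and no reset: what is moved stays moved. The work goes in short steps, Python scripts to look and compute and a tool call to move; the robot and the scene stay as the last step left them, time stands still between calls to the robot, and variables do not carry over. Pictures are saved under pics/ and viewed, and the job is handed in when it is done.

Besides the shell and the picture viewer there is one more tool, called after "Request:" by a JSON object that holds its "method" and its "body", one argument or row to a line. play_rows: Moves the arm, as the interface text tells. Its arguments: {"type":"object","properties":{"targets":{"type":"array"},"jaw":{"type":"number"},"grip_force":{"type":"number"}},"required":["targets"]}

```bash
mkdir -p pics; ls; python3 - <<'E'
from bench import ctrl
import cv2,json
for n in("top","side"):
    im=ctrl.snapshot(n); cv2.imwrite(f"pics/{n}0.png",im[:,:,::-1]); print(n,ctrl.camera_info(n))
print(ctrl.get_obs())
E
```

```text
pics
top {'intrinsics': array([[479.39899692,   0.        , 256.5305478 ],
       [  0.        , 479.39899692, 187.43885969],
       [  0.        ,   0.        ,   1.        ]]), 'k1': -0.2034012261061142, 'R': array([[ 0.01271334, -0.99985038,  0.0117302 ],
       [-0.99043752, -0.01420361, -0.13722892],
       [ 0.13737499, -0.0098734 , -0.9904699 ]]), 't': array([0.0999514 , 0.50655257, 1.19204856])}
side {'intrinsics': array([[461.33756808,   0.        , 256.39463441],
       [  0.        , 461.33756808, 188.10670574],
       [  0.        ,   0.        ,   1.        ]]), 'k1': -0.0529896481452746, 'R': array([[ 0.81667697,  0.57706381, -0.00600742],
       [ 0.25627834, -0.37198001, -0.89216158],
       [-0.5170688 ,  0.72706824, -0.45167646]]), 't': array([-0.48821515, -0.05594344,  1.15234579])}
{'time_s': 0.1, 'qpos': array([-1.24721883,  0.52194871, -0.03630827,  1.59989778,  0.02116087,
        1.02107986, -0.1127981 ]), 'joint_velocities': array([ 0.00096133, -0.00158657, -0.00027022, -0.00098645,  0.00074306,
        0.00120721, -0.00138749]), 'effort': array([ 4.66305879e-03, -9.28474402e+01,  1.98416814e+00, -3.70527720e+01,
        1.82063878e-02,  5.22806149e-03,  8.02327463e-05]), 'tool_pos': array([0.23972521, 0.57690605, 0.23080609]), 'tcp_rot': array([[-9.23448235e-01,  3.83722882e-01, -3.27165180e-04],
       [ 3.83723019e-01,  9.23447805e-01, -8.92504822e-04],
       [-4.03545545e-05, -9.49722814e-04, -9.99999548e-01]]), 'force': array([ 0.217525  , -0.62879018,  0.20013198]), 'wrist_torque': array([-0.00088995, -0.06150761,  0.06317047]), 'width': 0.08563613824897748}
```

View pics/top0.png

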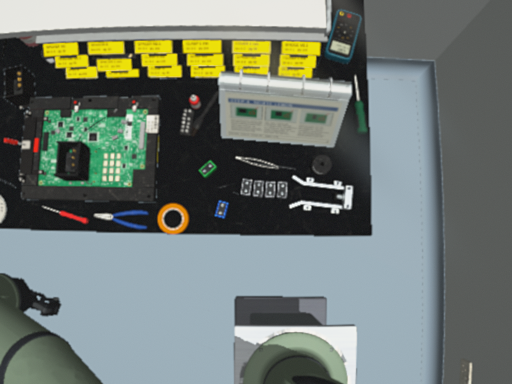

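View pics/side0.png

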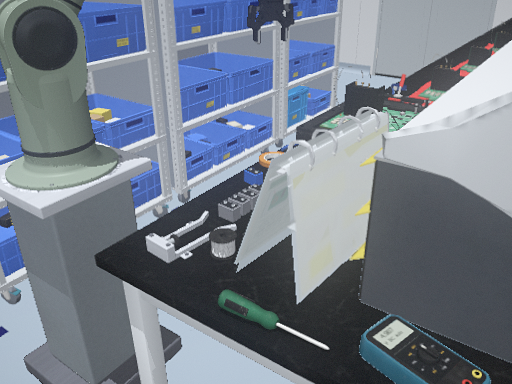

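The top picture shows the row of four grey modules at about (247–282,188). The guide is at (295–352,192), with its mouth to the left. The green block (207,168) and the blue block (221,209) are lookalikes, and a binder stands behind at (285,110). I'll enlarge this area.

```bash
python3 - <<'E'
import cv2
im=cv2.imread("pics/top0.png"); c=im[145:235,195:365]; cv2.imwrite("pics/top0c.png",cv2.resize(c,None,fx=4.7,fy=4.7,interpolation=cv2.INTER_CUBIC))
im=cv2.imread("pics/side0.png"); c=im[140:270,135:295]; cv2.imwrite("pics/side0c.png",cv2.resize(c,None,fx=4.5,fy=4.5,interpolation=cv2.INTER_CUBIC))
E
```

```text
(no output)
```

View pics/top0c.png

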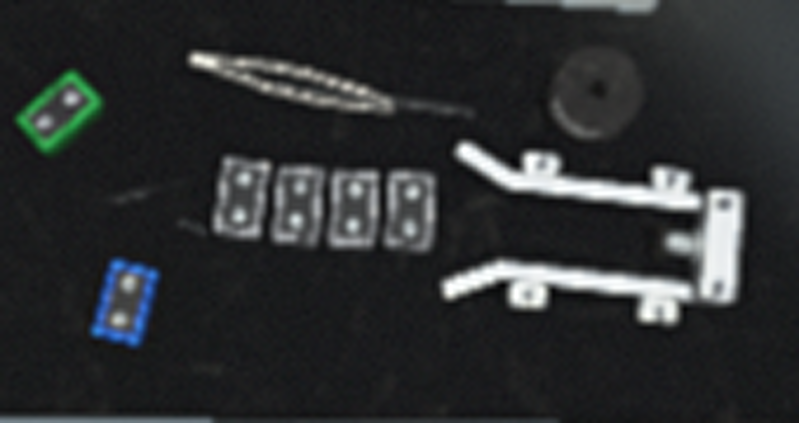

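View pics/side0c.png

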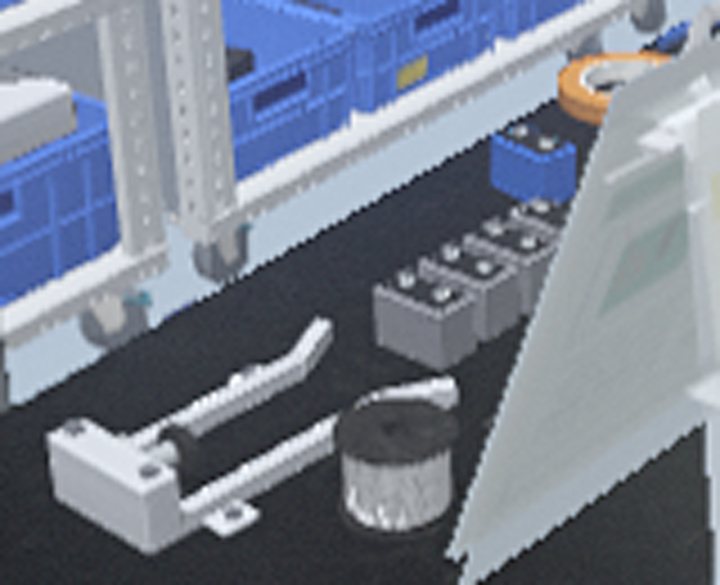

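```bash
cat > h.py <<'E'
import numpy as np, cv2
from bench import ctrl
def pix2w(n,uv,z):
    c=ctrl.camera_info(n);K=c["intrinsics"];R=c["R"];t=c["t"]
    d=np.array([c["k1"],0,0,0,0.])
    uv=np.array(uv,float).reshape(-1,1,2)
    s=cv2.undistortPoints(uv,K,d)[:,0]   # k1 r^2 of undistorted
    C=-R.T@t; D=np.c_[s,np.ones(len(s))]@R
    z=np.broadcast_to(z,len(s))
    return C+D*((z-C[2])/D[:,2])[:,None]
def w2pix(n,X):
    c=ctrl.camera_info(n)
    return cv2.projectPoints(np.array(X,float).reshape(-1,3),cv2.Rodrigues(c["R"])[0],c["t"],c["intrinsics"],np.array([c["k1"],0,0,0,0.]))[0][:,0]
def crop(uv,x0=195,y0=145,f=4.7):
    uv=np.array(uv,float); return (uv+.5)/f-.5+[x0,y0]
E
python3 - <<'E'
from h import *
np.set_printoptions(precision=4,suppress=True)
p=lambda l,z:pix2w("top",crop(l),z)
eb=p([(708,187),(745,191),(738,304),(700,300)],.03);print("endblock",eb, np.linalg.norm(eb[0]-eb[3]),np.linalg.norm(eb[0]-eb[1]))
r=p([(512,184),(700,202),(500,268),(690,292),(460,148),(445,290)],.01);print("rails",r, np.linalg.norm(r[0]-r[2]),np.linalg.norm(r[0]-r[1]))
s=p([(244,178),(240,217),(300,188),(296,225),(356,192),(352,229),(412,192),(408,229)],.031);print("scr",s)
m=(s[::2]+s[1::2])/2;print("mods",m)
print("spool",p([(596,88)],.036),"kap",pix2w("top",[(173,219)],.012),"tw",p([(190,58),(475,112)],.005),"blue",p([(125,302)],.03))
E
```

```text
endblock [[ 0.517  -0.1232  0.03  ]
 [ 0.5151 -0.144   0.03  ]
 [ 0.4524 -0.1392  0.03  ]
 [ 0.4544 -0.1181  0.03  ]] 0.06286750991938 0.02085764914888581
rails [[ 0.52   -0.0165  0.01  ]
 [ 0.5114 -0.1225  0.01  ]
 [ 0.4729 -0.0098  0.01  ]
 [ 0.4607 -0.1163  0.01  ]
 [ 0.5399  0.0126  0.01  ]
 [ 0.4602  0.0207  0.01  ]] 0.04765786128732426 0.10637259144669355
scr [[0.5181 0.1326 0.031 ]
 [0.4966 0.1345 0.031 ]
 [0.513  0.102  0.031 ]
 [0.4926 0.1039 0.031 ]
 [0.5113 0.0713 0.031 ]
 [0.4909 0.0733 0.031 ]
 [0.5117 0.0407 0.031 ]
 [0.4913 0.0428 0.031 ]]
mods [[0.5073 0.1336 0.031 ]
 [0.5028 0.1029 0.031 ]
 [0.5011 0.0723 0.031 ]
 [0.5015 0.0417 0.031 ]]
spool [[ 0.5703 -0.0603  0.036 ]] kap [[0.4225 0.3223 0.012 ]] tw [[0.5898 0.1644 0.005 ]
 [0.5614 0.0038 0.005 ]] blue [[0.4492 0.1962 0.03  ]]
```

```bash
cat >> h.py <<'E'
from scipy.optimize import minimize
def G(p,pts,z):
    pts=np.array(pts,float);c,s=np.cos(p[2]),np.sin(p[2])
    return np.c_[p[0]+c*pts[:,0]-s*pts[:,1],p[1]+s*pts[:,0]+c*pts[:,1],np.full(len(pts),z)]
S=8
def draw(polys,n,box,shape):
    m=np.zeros(shape,np.uint8)
    for X in polys:
        q=(w2pix(n,X)-box[:2]+.5)*S
        cv2.fillPoly(m,[np.round(q*16).astype(np.int32)],255,shift=4)
    return m
def guide_polys(p):
    P=[]
    for s in(1,-1):
        P+=[G(p,[(0,s*21.5e-3),(.11,s*21.5e-3),(.11,s*29.5e-3),(0,s*29.5e-3)],.01),
            G(p,[(0,s*21.5e-3),(-.03,s*36.5e-3),(-.03+.0036,s*44e-3),(0.002,s*29.5e-3)],.01)]
    P.append(G(p,[(.11,-.03),(.128,-.03),(.128,.03),(.11,.03)],.03))
    return P
E
cat > fit.py <<'E'
from h import *
im=cv2.imread("pics/top0.png").astype(float)
box=(285,170,365,222); c=im[box[1]:box[3],box[0]:box[2]].min(2)
c=np.clip(c-60,0,140)/140
sh=(c.shape[0]*S,c.shape[1]*S)
def cost(p):
    m=cv2.resize(draw(guide_polys(p),"top",box,sh),(c.shape[1],c.shape[0]),interpolation=cv2.INTER_AREA)/255.
    m=cv2.GaussianBlur(m,(0,0),.6)
    return ((m-cv2.GaussianBlur(c,(0,0),.6))**2).sum()
best=None
for x0 in(.49,.497,.503):
  for yw in(-1.65,-1.68):
    p0=np.array([x0,-.012,yw])
    r=minimize(cost,p0,method="Nelder-Mead",options=dict(initial_simplex=[p0,p0+[.004,0,0],p0+[0,.004,0],p0+[0,0,.03]]))
    print(r.x,r.fun)
    if best is None or r.fun<best.fun: best=r
p=best.x; np.save("guide.npy",p)
o=cv2.imread("pics/top0.png")[145:235,195:365]; o=cv2.resize(o,None,fx=4.7,fy=4.7,interpolation=cv2.INTER_CUBIC)
for X in guide_polys(p):
    q=((w2pix("top",X)-[195,145]+.5)*4.7-.5); cv2.polylines(o,[np.round(q).astype(int)],True,(0,0,255),1)
cv2.imwrite("pics/fit0.png",o)
pm=pix2w("top",crop([(244,178),(240,217),(300,188),(296,225),(356,192),(352,229),(412,192),(408,229)]),.031)
d=pm[:,:2]-p[:2];cs,sn=np.cos(p[2]),np.sin(p[2])
print("mods guide frame mm",np.round(1000*np.c_[d@[cs,sn],d@[-sn,cs]],1))
E
python3 fit.py
```

```text
[ 0.49741688 -0.01135594 -1.67867905] 143.9095329295821
[ 0.49738845 -0.01066708 -1.67214409] 143.2730288424794
[ 0.49774237 -0.01111369 -1.67872576] 142.1887350042208
[ 0.49768075 -0.01079269 -1.67807358] 142.49965138684124
[ 0.49769078 -0.0111888  -1.67834468] 142.7190131974669
[ 0.49769212 -0.01118184 -1.6781547 ] 142.7190131974669
mods guide frame mm [[-145.1    4.8]
 [-144.6  -16.8]
 [-114.1    3. ]
 [-113.8  -17.5]
 [ -83.4    4.6]
 [ -83.2  -15.9]
 [ -53.     8.3]
 [ -52.9  -12.2]]
```

View pics/fit0.png

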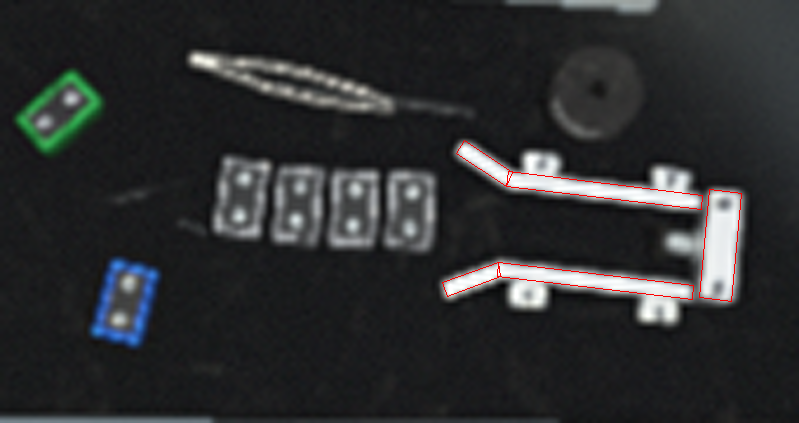

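```bash
cat >> h.py <<'E'
p=np.array([.4976,-.0111,-1.6775])
def tog(X):
    X=np.atleast_2d(X);d=X[:,:2]-p[:2];c,s=np.cos(p[2]),np.sin(p[2]); return np.c_[d@[c,s],d@[-s,c],X[:,2]]
def plan(gx,gy,z,yaw=0.):
    """dp(cm), angular for TCP target in guide frame (m)"""
    o=ctrl.get_obs();R=o["tcp_rot"]
    T=G(p,[(gx,gy)],z)[0]
    a=p[2]+np.pi/2+yaw;y=np.array([np.cos(a),np.sin(a),0]);zz=np.array([0,0,-1.]);Rt=np.c_[np.cross(y,zz),y,zz]
    from scipy.spatial.transform import Rotation as Ro
    print("dp",np.round(100*R.T@(T-o["tool_pos"]),3),"ang",np.round(Ro.from_matrix(R.T@Rt).as_rotvec(),4))
def st():
    o=ctrl.get_obs(); print("t",o["time_s"],"g",np.round(1000*tog(o["tool_pos"])[0],2),"F",np.round(o["force"],2),"w",round(o["width"],4))
E
python3 - <<'E'
from h import *
np.set_printoptions(precision=3,suppress=True)
print(pix2w("top",[(220,143),(335,148)],0),pix2w("top",[(222,73),(352,80)],.2),pix2w("top",[(222,73),(352,80)],.25))
plan(-.053,-.002,.1); print(ctrl.get_obs()["tcp_rot"][:,2])
E
```

```text
[[ 0.628  0.206  0.   ]
 [ 0.62  -0.103  0.   ]] [[ 0.748  0.192  0.2  ]
 [ 0.738 -0.111  0.2  ]] [[ 0.729  0.188  0.25 ]
 [ 0.719 -0.1    0.25 ]]
dp [-44.683 -39.365  13.12 ] ang [-0.001  0.001  1.284]
[-0.    -0.001 -1.   ]
```

Request:
{"method": "play_rows", "body": {
  "targets": [
    {"dp": [-44.7, -39.4, 11], "angular": [0, 0, 1.284]},
    {"dp": [-44.7, -39.4, 11], "angular": [0, 0, 1.284]},
    {"dp": [-44.7, -39.4, 11], "angular": [0, 0, 1.284]},
    {"dp": [-44.7, -39.4, 11], "angular": [0, 0, 1.284]},
    {"dp": [-44.7, -39.4, 11], "angular": [0, 0, 1.284]},
    {"dp": [-44.7, -39.4, 11], "angular": [0, 0, 1.284]},
    {"dp": [-44.7, -39.4, 11], "angular": [0, 0, 1.284]},
    {"dp": [-44.7, -39.4, 11], "angular": [0, 0, 1.284]},
    {"dp": [-44.7, -39.4, 11], "angular": [0, 0, 1.284]},
    {"dp": [-44.7, -39.4, 11], "angular": [0, 0, 1.284]},
    {"dp": [-44.7, -39.4, 11], "angular": [0, 0, 1.284]},
    {"dp": [-44.7, -39.4, 11], "angular": [0, 0, 1.284]}
  ],
  "jaw": 0.2
}}

```text
time_s: 1.3
tool_pos: [0.4993, 0.0452, 0.1219]
tcp_rot: [[0.106, 0.994, -0.0], [0.994, -0.106, 0.0], [0.0, -0.0, -1.0]]
force: [0.8, 0.7, 0.4]
width: 0.0681
```

```bash
python3 - <<'E'
from h import *
st(); plan(-.053,-.002,.08)
E
```

```text
t 1.3 g [-56.18  -4.27 121.92] F [0.81 0.72 0.37] w 0.0681
dp [-0.318  0.228  4.192] ang [-0.0002 -0.      0.0001]
```

Request:
{"method": "play_rows", "body": {
  "targets": [
    {"dp": [-0.2, 0.2, 3], "angular": [0, 0, 0]},
    {"dp": [-0.3, 0.25, 6], "angular": [0, 0, 0]},
    {"dp": [-0.3, 0.25, 7], "angular": [0, 0, 0]},
    {"dp": [-0.3, 0.25, 7], "angular": [0, 0, 0]}
  ]
}}

```text
time_s: 1.7
tool_pos: [0.5002, 0.0437, 0.0515]
tcp_rot: [[0.107, 0.994, -0.002], [0.994, -0.107, -0.001], [-0.001, -0.002, -1.0]]
force: [0.2, -0.5, 0.6]
width: 0.0684
```

```bash
python3 - <<'E'
from h import *
st(); plan(-.053,-.002,.012)
for n,b in(("top",(195,145,365,235)),("side",(135,140,295,270))):
    im=ctrl.snapshot(n)[b[1]:b[3],b[0]:b[2],::-1]; cv2.imwrite(f"pics/a_{n}.png",cv2.resize(im,None,fx=4.5,fy=4.5,interpolation=cv2.INTER_CUBIC))
E
```

```text
t 1.7 g [-54.74  -3.25  51.48] F [ 0.23 -0.49  0.55] w 0.0684
dp [-0.171  0.134  3.948] ang [-0.0024  0.0008 -0.0002]
```

View pics/a_top.png

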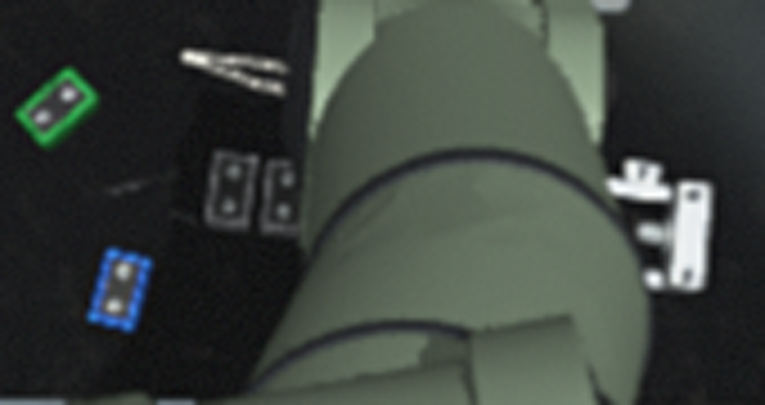

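View pics/a_side.png

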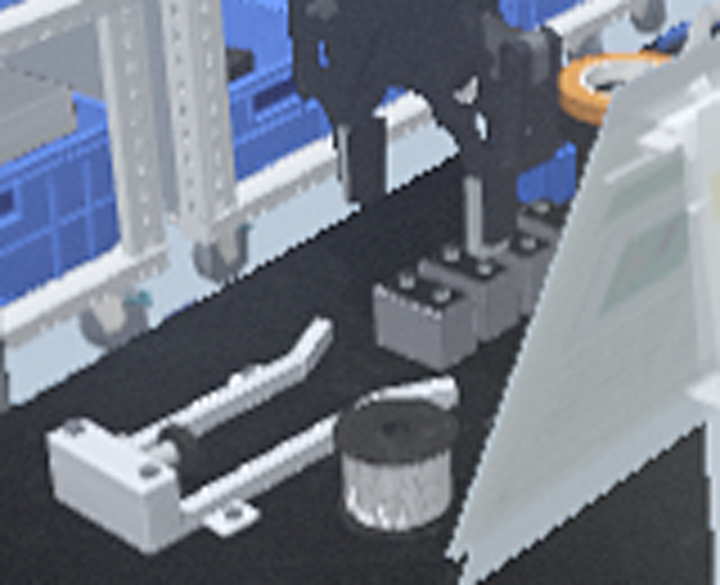

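```bash
python3 - <<'E'
from h import *
for z in(.0515,.057): 
  for s in(-1,1): print(z,s,((w2pix("side",G(p,[(-.0547,-.0033+s*.034),(-.0547,-.0033+s*.048)],z))-[135,140]+.5)*4.5).round())
print(((w2pix("side",G(p,[(-.053,8.3e-3),(-.053,-12.2e-3),(-.0833,4.6e-3),(-.0833,-15.9e-3)],.031))-[135,140]+.5)*4.5).round())
E
```

```text
0.0515 -1 [[368. 219.]
 [346. 210.]]
0.0515 1 [[479. 266.]
 [504. 276.]]
0.057 -1 [[367. 208.]
 [345. 199.]]
0.057 1 [[479. 255.]
 [504. 265.]]
[[440. 293.]
 [407. 278.]
 [481. 266.]
 [448. 252.]]
```

Request:
{"method": "play_rows", "body": {
  "targets": [
    {"dp": [-0.1, 0.1, 2], "angular": [0, 0, 0]},
    {"dp": [-0.1, 0.1, 4], "angular": [0, 0, 0]},
    {"dp": [-0.1, 0.1, 4.5], "angular": [0, 0, 0]},
    {"dp": [-0.1, 0.1, 4.5], "angular": [0, 0, 0]},
    {"dp": [-0.1, 0.1, 4.5], "angular": [0, 0, 0]}
  ]
}}

```text
time_s: 2.3
tool_pos: [0.5025, 0.0428, 0.0085]
tcp_rot: [[0.107, 0.994, 0.001], [0.994, -0.107, 0.0], [0.0, 0.001, -1.0]]
force: [0.8, -0.2, 0.7]
width: 0.0681
```

```bash
python3 - <<'E'
from h import *
st(); plan(-.053,-.002,.006)
E
```

```text
t 2.3 g [-54.15  -0.9    8.52] F [ 0.78 -0.25  0.72] w 0.0681
dp [-0.115 -0.11   0.252] ang [ 0.0012 -0.0003 -0.0002]
```

Request:
{"method": "play_rows", "body": {
  "targets": [
    {"dp": [-0.05, 0.05, 0], "angular": [0, 0, 0]},
    {"dp": [-0.05, 0.05, 0], "angular": [0, 0, 0]},
    {"dp": [-0.05, 0.05, 0], "angular": [0, 0, 0]},
    {"dp": [-0.05, 0.05, 0], "angular": [0, 0, 0]},
    {"dp": [-0.05, 0.05, 0], "angular": [0, 0, 0]},
    {"dp": [-0.05, 0.05, 0], "angular": [0, 0, 0]}
  ],
  "jaw": 1,
  "grip_force": 20
}}

```text
time_s: 2.9
tool_pos: [0.5028, 0.0422, 0.0082]
tcp_rot: [[0.107, 0.994, 0.001], [0.994, -0.107, 0.0], [0.0, 0.001, -1.0]]
force: [-2.0, 0.0, 11.3]
width: 0.0395
```

```bash
python3 - <<'E'
from h import *
st(); plan(-.053,-.00,.0085)
n,b="side",(135,140,295,270)
im=ctrl.snapshot(n)[b[1]:b[3],b[0]:b[2],::-1]; cv2.imwrite(f"pics/b_{n}.png",cv2.resize(im,None,fx=4.5,fy=4.5,interpolation=cv2.INTER_CUBIC))
E
```

```text
t 2.9 g [-53.51  -0.52   8.16] F [-1.97  0.04 11.28] w 0.0395
dp [-0.051  0.052 -0.034] ang [ 0.001  -0.0004 -0.0004]
```

View pics/b_side.png

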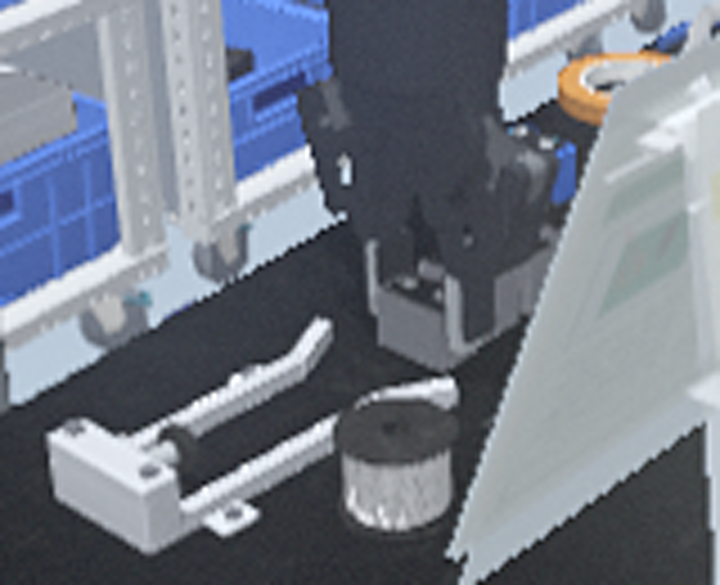

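Request:
{"method": "play_rows", "body": {
  "targets": [
    {"dp": [-0.05, 0.05, 0], "angular": [0, 0, 0]},
    {"dp": [-0.05, 0.05, 0], "angular": [0, 0, 0]},
    {"dp": [-0.05, 0.05, 0], "angular": [0, 0, 0]},
    {"dp": [0, 0.0, -0.2], "angular": [0, 0, 0]},
    {"dp": [0.5, -0.1, -0.2], "angular": [0, 0, 0]},
    {"dp": [1.5, -0.2, -0.2], "angular": [0, 0, 0]},
    {"dp": [2.5, -0.4, -0.2], "angular": [0, 0, 0]},
    {"dp": [3, -0.5, 0], "angular": [0, 0, 0]},
    {"dp": [3, -0.5, 0], "angular": [0, 0, 0]},
    {"dp": [3, -0.5, 0], "angular": [0, 0, 0]}
  ],
  "jaw": 0.2
}}

```text
time_s: 3.95
tool_pos: [0.5005, 0.0725, 0.0073]
tcp_rot: [[0.106, 0.994, -0.0], [0.994, -0.106, -0.0], [-0.0, -0.0, -1.0]]
force: [0.3, 0.4, 0.5]
width: 0.0683
```

```bash
python3 - <<'E'
from h import *
st(); plan(-.0833,-.0055,.008)
for n,b in(("side",(135,140,295,270)),):
    im=ctrl.snapshot(n)[b[1]:b[3],b[0]:b[2],::-1]; cv2.imwrite(f"pics/c_{n}.png",cv2.resize(im,None,fx=4.5,fy=4.5,interpolation=cv2.INTER_CUBIC))
E
```

```text
t 3.95 g [-83.4   -6.04   7.25] F [0.26 0.44 0.45] w 0.0683
dp [-0.01   0.054 -0.075] ang [-0.0002  0.0003  0.    ]
```

View pics/c_side.png

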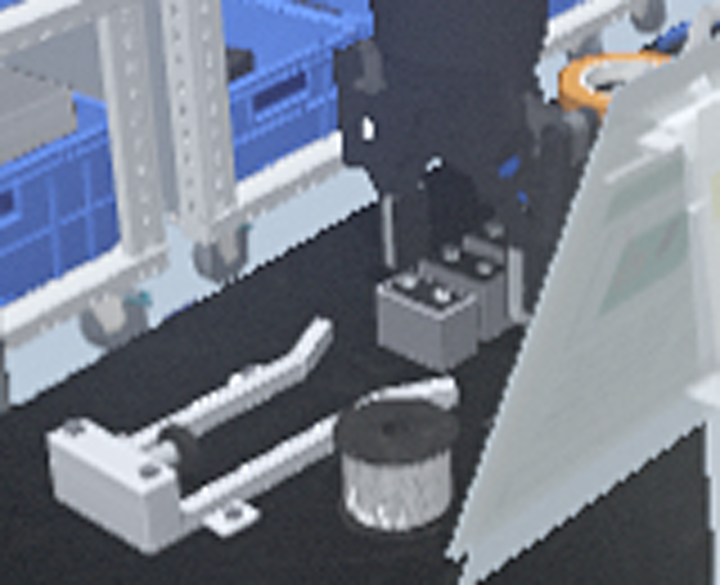

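Request:
{"method": "play_rows", "body": {
  "targets": [
    {"dp": [0, 0, 0], "angular": [0, 0, 0]},
    {"dp": [0, 0, 0], "angular": [0, 0, 0]},
    {"dp": [0, 0, 0], "angular": [0, 0, 0]},
    {"dp": [0, 0, 0], "angular": [0, 0, 0]},
    {"dp": [0, 0, 0], "angular": [0, 0, 0]},
    {"dp": [-0.2, 0.3, 0], "angular": [0, 0, 0]},
    {"dp": [-0.4, 0.55, 0], "angular": [0, 0, 0]},
    {"dp": [-0.4, 0.55, 0], "angular": [0, 0, 0]},
    {"dp": [-0.4, 0.55, 0], "angular": [0, 0, 0]},
    {"dp": [-0.4, 0.55, 0], "angular": [0, 0, 0]}
  ],
  "jaw": 1
}}

```text
time_s: 5.0
tool_pos: [0.5055, 0.0681, 0.0075]
tcp_rot: [[0.107, 0.994, -0.0], [0.994, -0.107, 0.0], [0.0, -0.0, -1.0]]
force: [-3.9, 1.1, 7.3]
width: 0.0395
```

```bash
python3 - <<'E'
from h import *
st(); plan(-.114,-.007,.007)
E
```

```text
t 5.0 g [-79.55  -0.62   7.52] F [-3.91  1.14  7.26] w 0.0395
dp [ 3.445 -0.639  0.054] ang [-0.0004 -0.0003 -0.0003]
```

Request:
{"method": "play_rows", "body": {
  "targets": [
    {"dp": [0, 0, 0], "angular": [0, 0, 0]},
    {"dp": [0, 0, 0], "angular": [0, 0, 0]},
    {"dp": [0, 0, 0], "angular": [0, 0, 0]},
    {"dp": [0, 0, -0.2], "angular": [0, 0, 0]},
    {"dp": [0.5, -0.1, -0.2], "angular": [0, 0, 0]},
    {"dp": [1.5, -0.3, -0.2], "angular": [0, 0, 0]},
    {"dp": [2.5, -0.5, -0.2], "angular": [0, 0, 0]},
    {"dp": [3.4, -0.6, 0], "angular": [0, 0, 0]},
    {"dp": [3.4, -0.6, 0], "angular": [0, 0, 0]},
    {"dp": [3.4, -0.6, 0], "angular": [0, 0, 0]},
    {"dp": [3.4, -0.6, 0], "angular": [0, 0, 0]}
  ],
  "jaw": 0.2
}}

```text
time_s: 6.1
tool_pos: [0.5033, 0.102, 0.0074]
tcp_rot: [[0.107, 0.994, -0.0], [0.994, -0.107, -0.0], [-0.0, 0.0, -1.0]]
force: [-0.3, -0.2, -0.2]
width: 0.0681
```

```bash
python3 - <<'E'
from h import *
st(); plan(-.1055,-.0005,.007)
for n,b in(("side",(135,140,295,270)),):
    im=ctrl.snapshot(n)[b[1]:b[3],b[0]:b[2],::-1]; cv2.imwrite(f"pics/d_{n}.png",cv2.resize(im,None,fx=4.5,fy=4.5,interpolation=cv2.INTER_CUBIC))
E
```

```text
t 6.1 g [-113.03   -6.37    7.37] F [-0.25 -0.19 -0.25] w 0.0681
dp [-0.753  0.587  0.037] ang [ 0.      0.0003 -0.0007]
```

View pics/d_side.png

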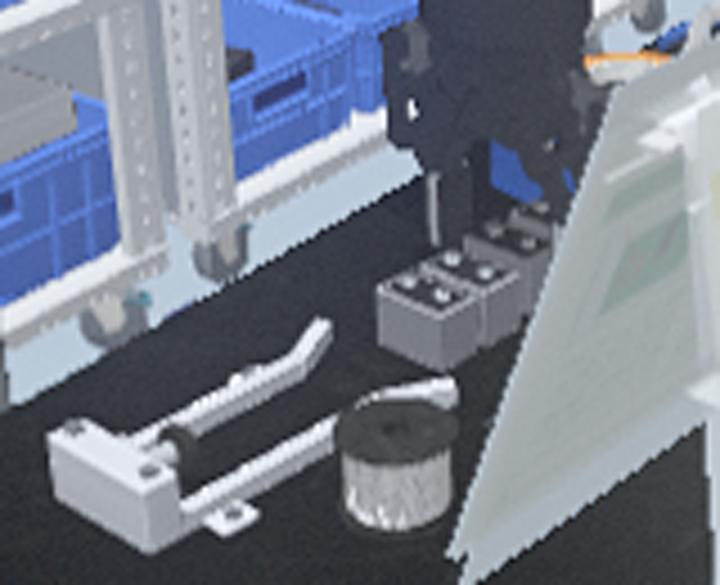

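Request:
{"method": "play_rows", "body": {
  "targets": [
    {"dp": [0, 0, 0], "angular": [0, 0, 0]},
    {"dp": [0, 0, 0], "angular": [0, 0, 0]},
    {"dp": [0, 0, 0], "angular": [0, 0, 0]},
    {"dp": [0, 0, 0], "angular": [0, 0, 0]},
    {"dp": [0, 0, 0], "angular": [0, 0, 0]},
    {"dp": [-0.2, 0.2, 0], "angular": [0, 0, 0]},
    {"dp": [-0.5, 0.4, 0], "angular": [0, 0, 0]},
    {"dp": [-0.75, 0.58, 0], "angular": [0, 0, 0]},
    {"dp": [-0.75, 0.58, 0], "angular": [0, 0, 0]},
    {"dp": [-0.75, 0.58, 0], "angular": [0, 0, 0]},
    {"dp": [-0.75, 0.58, 0], "angular": [0, 0, 0]}
  ],
  "jaw": 1
}}

```text
time_s: 7.25
tool_pos: [0.5084, 0.0943, 0.0075]
tcp_rot: [[0.107, 0.994, 0.0], [0.994, -0.107, 0.0], [0.0, 0.0, -1.0]]
force: [-0.6, 0.3, 5.4]
width: 0.0397
```

```bash
python3 - <<'E'
from h import *
st(); plan(-.145,-.006,.007)
E
```

```text
t 7.25 g [-105.96   -0.48    7.51] F [-0.61  0.3   5.38] w 0.0397
dp [ 3.904 -0.554  0.052] ang [ 0.0003 -0.0001 -0.0004]
```

Request:
{"method": "play_rows", "body": {
  "targets": [
    {"dp": [0, 0, 0], "angular": [0, 0, 0]},
    {"dp": [0, 0, 0], "angular": [0, 0, 0]},
    {"dp": [0, 0, 0], "angular": [0, 0, 0]},
    {"dp": [0, 0, -0.2], "angular": [0, 0, 0]},
    {"dp": [0.5, -0.1, -0.2], "angular": [0, 0, 0]},
    {"dp": [1.5, -0.3, -0.2], "angular": [0, 0, 0]},
    {"dp": [2.5, -0.5, -0.2], "angular": [0, 0, 0]},
    {"dp": [3.9, -0.55, 0], "angular": [0, 0, 0]},
    {"dp": [3.9, -0.55, 0], "angular": [0, 0, 0]},
    {"dp": [3.9, -0.55, 0], "angular": [0, 0, 0]},
    {"dp": [3.9, -0.55, 0], "angular": [0, 0, 0]},
    {"dp": [3.9, -0.55, 0], "angular": [0, 0, 0]}
  ],
  "jaw": 0.2
}}

```text
time_s: 8.45
tool_pos: [0.507, 0.1331, 0.0074]
tcp_rot: [[0.108, 0.994, 0.0], [0.994, -0.108, -0.0], [-0.0, 0.0, -1.0]]
force: [-0.5, 0.8, -0.3]
width: 0.0686
```

Request:
{"method": "play_rows", "body": {
  "targets": [
    {"dp": [0, 0, 0], "angular": [0, 0, 0]},
    {"dp": [0, 0, 0], "angular": [0, 0, 0]},
    {"dp": [0, 0, 0], "angular": [0, 0, 0]},
    {"dp": [0, 0, 0], "angular": [0, 0, 0]},
    {"dp": [0, 0, 0], "angular": [0, 0, 0]}
  ],
  "jaw": 1
}}

```text
time_s: 8.95
tool_pos: [0.507, 0.1334, 0.0075]
tcp_rot: [[0.107, 0.994, 0.0], [0.994, -0.107, -0.0], [-0.0, 0.0, -1.0]]
force: [-0.4, -2.7, 5.9]
width: 0.0398
```

```bash
python3 - <<'E'
from h import *
st(); plan(-.132,-.0005,.007)
E
```

```text
t 8.95 g [-144.68   -6.      7.51] F [-0.38 -2.75  5.89] w 0.0398
dp [-1.267  0.551  0.051] ang [ 0.0001  0.0001 -0.0007]
```

Request:
{"method": "play_rows", "body": {
  "targets": [
    {"dp": [-0.3, 0.3, 0], "angular": [0, 0, 0]},
    {"dp": [-0.7, 0.5, 0], "angular": [0, 0, 0]},
    {"dp": [-1.0, 0.55, 0], "angular": [0, 0, 0]},
    {"dp": [-1.25, 0.55, 0], "angular": [0, 0, 0]},
    {"dp": [-1.25, 0.55, 0], "angular": [0, 0, 0]},
    {"dp": [-1.25, 0.55, 0], "angular": [0, 0, 0]}
  ]
}}

```text
time_s: 9.55
tool_pos: [0.5113, 0.1204, 0.0075]
tcp_rot: [[0.107, 0.994, 0.001], [0.994, -0.107, -0.0], [-0.0, 0.001, -1.0]]
force: [0.1, -1.1, 5.6]
width: 0.0397
```

Request:
{"method": "play_rows", "body": {
  "targets": [
    {"dp": [0, 0, 0], "angular": [0, 0, 0]},
    {"dp": [0, 0, 0], "angular": [0, 0, 0]},
    {"dp": [0, 0, 0], "angular": [0, 0, 0]},
    {"dp": [0, 0, -2], "angular": [0, 0, 0]},
    {"dp": [0, 0, -5], "angular": [0, 0, 0]},
    {"dp": [4, 0, -6], "angular": [0, 0, 0]},
    {"dp": [9, 0, -6], "angular": [0, 0, 0]},
    {"dp": [14, 0, -6], "angular": [0, 0, 0]},
    {"dp": [14, 0, -6], "angular": [0, 0, 0]},
    {"dp": [14, 0, -6], "angular": [0, 0, 0]}
  ],
  "jaw": 0.2
}}

```text
time_s: 10.55
tool_pos: [0.5255, 0.2608, 0.067]
tcp_rot: [[0.105, 0.995, -0.0], [0.995, -0.105, -0.0], [-0.001, -0.0, -1.0]]
force: [-0.0, -1.4, -0.0]
width: 0.0684
```

```bash
python3 - <<'E'
from h import *
st()
n,b="top",(195,145,365,235)
im=ctrl.snapshot(n)[:,:,::-1];cv2.imwrite("pics/e_raw.png",im); im=im[b[1]:b[3],b[0]:b[2]]; cv2.imwrite(f"pics/e_{n}.png",cv2.resize(im,None,fx=4.7,fy=4.7,interpolation=cv2.INTER_CUBIC))
E
```

```text
t 10.55 g [-273.3    -1.2    66.97] F [-0.03 -1.44 -0.02] w 0.0684
```

View pics/e_top.png

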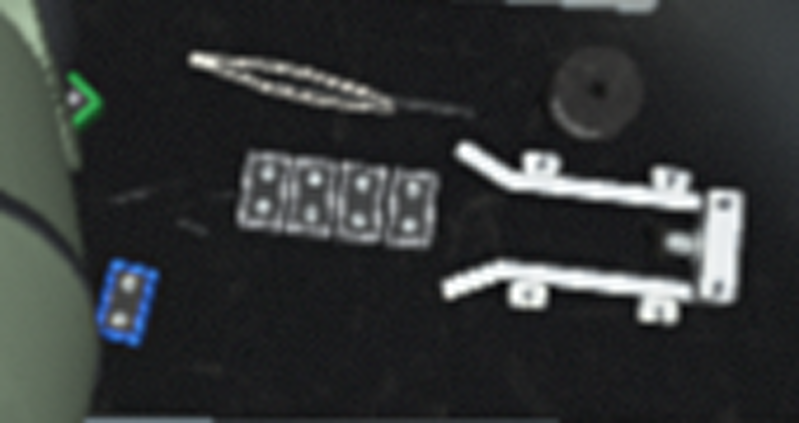

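```bash
python3 - <<'E'
from h import *
np.set_printoptions(precision=1,suppress=True)
s=pix2w("top",crop([(267,170),(263,206),(316,178),(312,214),(364,184),(360,219),(412,190),(407,226)]),.031)
print(1000*tog(s))
plan(-.162,0,.05);plan(-.162,0,.012)
E
```

```text
[[-133.2   11.    31. ]
 [-132.9   -9.    31. ]
 [-106.     9.8   31. ]
 [-105.9  -10.1   31. ]
 [ -79.6    9.7   31. ]
 [ -79.5   -9.7   31. ]
 [ -53.1    9.6   31. ]
 [ -53.6  -10.4   31. ]]
dp [-11.    0.1   1.7] ang [-0.  0. -0.]
dp [-11.    0.1   5.5] ang [-0.  0. -0.]
```

Request:
{"method": "play_rows", "body": {
  "targets": [
    {"dp": [-3, 0.1, 0], "angular": [0, 0, 0]},
    {"dp": [-7, 0.1, 1], "angular": [0, 0, 0]},
    {"dp": [-10, 0.1, 2], "angular": [0, 0, 0]},
    {"dp": [-10.6, 0.1, 4], "angular": [0, 0, 0]},
    {"dp": [-10.6, 0.1, 5.3], "angular": [0, 0, 0]},
    {"dp": [-10.6, 0.1, 5.4], "angular": [0, 0, 0]},
    {"dp": [-10.6, 0.1, 5.4], "angular": [0, 0, 0]},
    {"dp": [-10.6, 0.1, 5.4], "angular": [0, 0, 0]}
  ],
  "jaw": 0.88
}}

```text
time_s: 11.4
tool_pos: [0.516, 0.155, 0.0139]
tcp_rot: [[0.106, 0.994, 0.001], [0.994, -0.106, 0.0], [0.0, 0.001, -1.0]]
force: [-0.8, 0.2, -0.2]
width: 0.0103
```

```bash
python3 - <<'E'
from h import *
st(); plan(-.156,0,.013)
E
```

```text
t 11.4 g [-167.07    0.64   13.94] F [-0.77  0.24 -0.18] w 0.0103
dp [-1.107 -0.065  0.093] ang [ 0.0007 -0.0004  0.0004]
```

Request:
{"method": "play_rows", "body": {
  "targets": [
    {"dp": [-0.4, -0.06, 0], "angular": [0, 0, 0]},
    {"dp": [-0.8, -0.06, 0], "angular": [0, 0, 0]},
    {"dp": [-1.0, -0.06, 0], "angular": [0, 0, 0]},
    {"dp": [-1.15, -0.06, 0], "angular": [0, 0, 0]},
    {"dp": [-1.3, -0.06, 0], "angular": [0, 0, 0]},
    {"dp": [-1.45, -0.06, 0], "angular": [0, 0, 0]},
    {"dp": [-1.6, -0.06, 0], "angular": [0, 0, 0]},
    {"dp": [-1.75, -0.06, 0], "angular": [0, 0, 0]},
    {"dp": [-1.9, -0.06, 0], "angular": [0, 0, 0]},
    {"dp": [-2.05, -0.06, 0], "angular": [0, 0, 0]},
    {"dp": [-2.2, -0.06, 0], "angular": [0, 0, 0]},
    {"dp": [-2.2, -0.06, 0], "angular": [0, 0, 0]}
  ]
}}

```text
time_s: 12.6
tool_pos: [0.5129, 0.1324, 0.0134]
tcp_rot: [[0.107, 0.994, 0.0], [0.994, -0.107, 0.0], [0.0, 0.0, -1.0]]
force: [1.6, 3.6, 2.8]
width: 0.0103
```

```bash
python3 - <<'E'
from h import *
st()
for n,b in(("side",(135,140,295,270)),("top",(195,145,365,235))):
    im=ctrl.snapshot(n)[b[1]:b[3],b[0]:b[2],::-1]; cv2.imwrite(f"pics/f_{n}.png",cv2.resize(im,None,fx=4.5,fy=4.5,interpolation=cv2.INTER_CUBIC))
st()
E
```

```text
t 12.6 g [-1.4435e+02 -1.1000e-01  1.3450e+01] F [1.6  3.65 2.84] w 0.0103
t 12.7 g [-1.4435e+02 -1.4000e-01  1.3410e+01] F [0.93 3.9  2.78] w 0.0105
```

View pics/f_side.png

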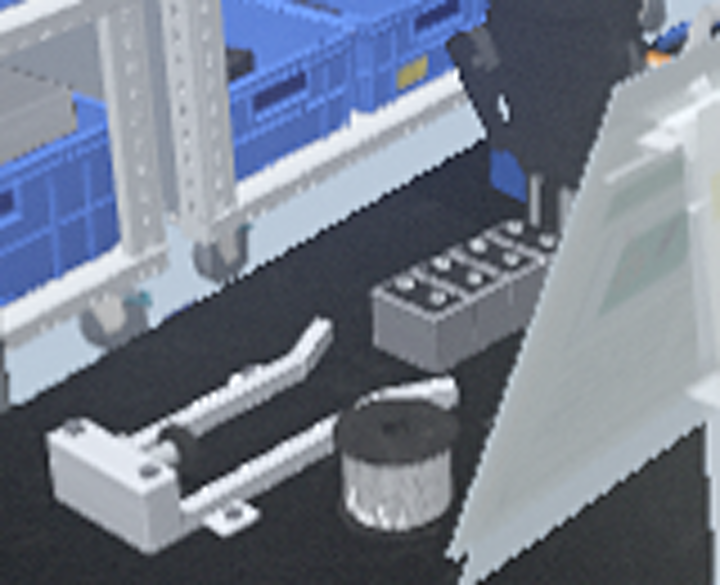

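View pics/f_top.png

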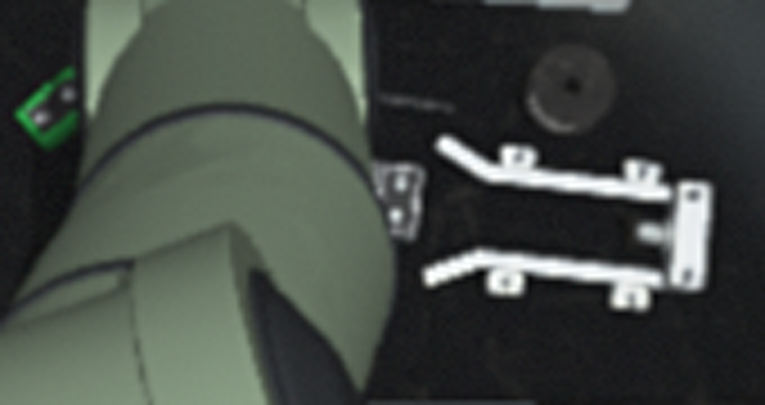

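Request:
{"method": "play_rows", "body": {
  "targets": [
    {"dp": [-0.25, 0, 0], "angular": [0, 0, 0]},
    {"dp": [-0.5, 0, 0], "angular": [0, 0, 0]},
    {"dp": [-0.75, 0.0, 0], "angular": [0, 0, 0]},
    {"dp": [-1.0, 0, 0], "angular": [0, 0, 0]},
    {"dp": [-1.25, 0, 0], "angular": [0, 0, 0]},
    {"dp": [-1.5, 0, 0], "angular": [0, 0, 0]},
    {"dp": [-1.75, 0, 0], "angular": [0, 0, 0]},
    {"dp": [-2.0, 0, 0], "angular": [0, 0, 0]},
    {"dp": [-2.25, 0, 0], "angular": [0, 0, 0]},
    {"dp": [-2.5, 0, 0], "angular": [0, 0, 0]},
    {"dp": [-2.75, 0, 0], "angular": [0, 0, 0]},
    {"dp": [-3.0, 0, 0], "angular": [0, 0, 0]}
  ]
}}

```text
time_s: 13.9
tool_pos: [0.5096, 0.1029, 0.0134]
tcp_rot: [[0.107, 0.994, 0.0], [0.994, -0.107, 0.0], [0.0, -0.0, -1.0]]
force: [0.4, 5.8, 2.6]
width: 0.0101
```

```bash
python3 - <<'E'
from h import *
st();plan(-.08,0,.0135)
for n,b in(("side",(135,140,295,270)),("top",(195,145,365,235))):
    im=ctrl.snapshot(n)[b[1]:b[3],b[0]:b[2],::-1]; cv2.imwrite(f"pics/g_{n}.png",cv2.resize(im,None,fx=4.5,fy=4.5,interpolation=cv2.INTER_CUBIC))
st()
E
```

```text
t 13.9 g [-114.59   -0.25   13.38] F [0.38 5.84 2.61] w 0.0101
dp [-3.459  0.025 -0.012] ang [-0.     -0.0002 -0.    ]
t 14.0 g [-114.12   -0.26   13.37] F [0.92 1.59 1.95] w 0.0101
```

View pics/g_side.png

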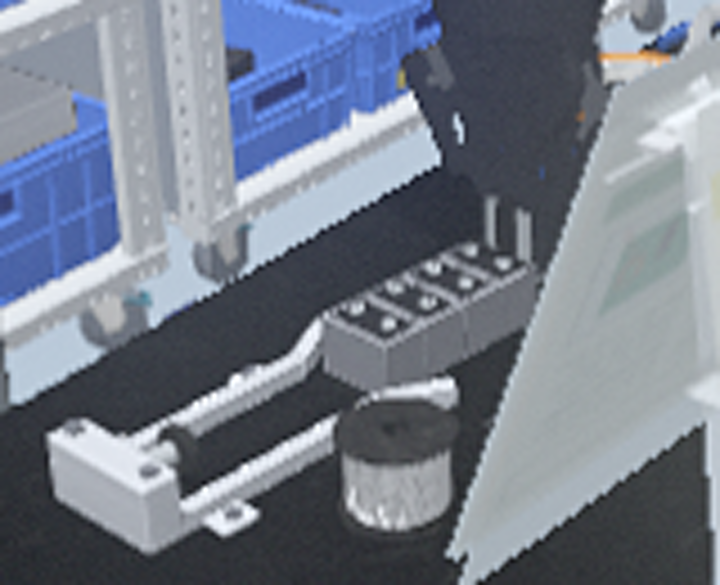

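View pics/g_top.png

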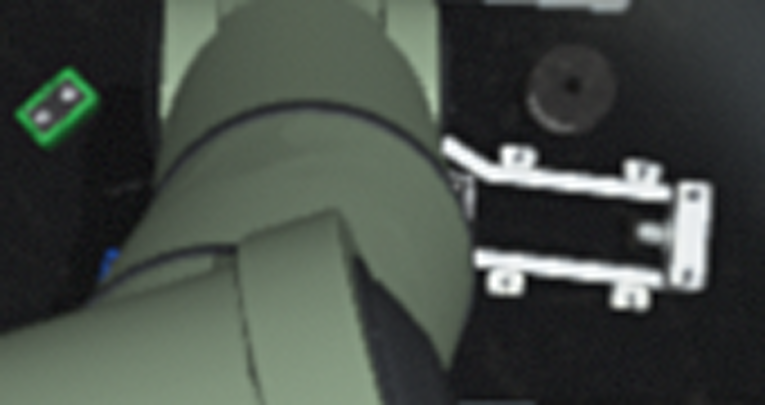

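Request:
{"method": "play_rows", "body": {
  "targets": [
    {"dp": [-0.2, 0, 0], "angular": [0, 0, 0]},
    {"dp": [-0.4, 0, 0], "angular": [0, 0, 0]},
    {"dp": [-0.6, 0.0, 0], "angular": [0, 0, 0]},
    {"dp": [-0.8, 0, 0], "angular": [0, 0, 0]},
    {"dp": [-1.0, 0, 0], "angular": [0, 0, 0]},
    {"dp": [-1.2, 0, 0], "angular": [0, 0, 0]},
    {"dp": [-1.4, 0, 0], "angular": [0, 0, 0]},
    {"dp": [-1.6, 0, 0], "angular": [0, 0, 0]},
    {"dp": [-1.8, 0, 0], "angular": [0, 0, 0]},
    {"dp": [-2.0, 0, 0], "angular": [0, 0, 0]},
    {"dp": [-2.2, 0, 0], "angular": [0, 0, 0]},
    {"dp": [-2.4, 0, 0], "angular": [0, 0, 0]}
  ]
}}

```text
time_s: 15.2
tool_pos: [0.5069, 0.079, 0.0133]
tcp_rot: [[0.107, 0.994, -0.0], [0.994, -0.107, 0.0], [0.0, -0.0, -1.0]]
force: [1.4, 4.8, 2.6]
width: 0.0102
```

Request:
{"method": "play_rows", "body": {
  "targets": [
    {"dp": [-0.2, 0, 0], "angular": [0, 0, 0]},
    {"dp": [-0.4, 0, 0], "angular": [0, 0, 0]},
    {"dp": [-0.6, 0.0, 0], "angular": [0, 0, 0]},
    {"dp": [-0.8, 0, 0], "angular": [0, 0, 0]},
    {"dp": [-1.0, 0, 0], "angular": [0, 0, 0]},
    {"dp": [-1.2, 0, 0], "angular": [0, 0, 0]},
    {"dp": [-1.4, 0, 0], "angular": [0, 0, 0]},
    {"dp": [-1.6, 0, 0], "angular": [0, 0, 0]},
    {"dp": [-1.8, 0, 0], "angular": [0, 0, 0]},
    {"dp": [-2.0, 0, 0], "angular": [0, 0, 0]},
    {"dp": [-2.2, 0, 0], "angular": [0, 0, 0]},
    {"dp": [-2.4, 0, 0], "angular": [0, 0, 0]}
  ]
}}

```text
time_s: 16.4
tool_pos: [0.5043, 0.0551, 0.0133]
tcp_rot: [[0.106, 0.994, -0.0], [0.994, -0.106, 0.0], [0.0, -0.0, -1.0]]
force: [0.5, 5.5, 2.7]
width: 0.0101
```

```bash
python3 - <<'E'
from h import *
st();plan(-.035,0,.0135)
for n,b in(("side",(135,140,295,270)),("top",(195,145,365,235))):
    im=ctrl.snapshot(n)[b[1]:b[3],b[0]:b[2],::-1]; cv2.imwrite(f"pics/i_{n}.png",cv2.resize(im,None,fx=4.5,fy=4.5,interpolation=cv2.INTER_CUBIC))
st()
E
```

```text
t 16.4 g [-66.58  -0.35  13.33] F [0.55 5.53 2.74] w 0.0101
dp [-3.158  0.035 -0.017] ang [-0.0002 -0.0001  0.    ]
t 16.5 g [-66.21  -0.35  13.34] F [0.35 2.84 1.45] w 0.0104
```

View pics/i_side.png

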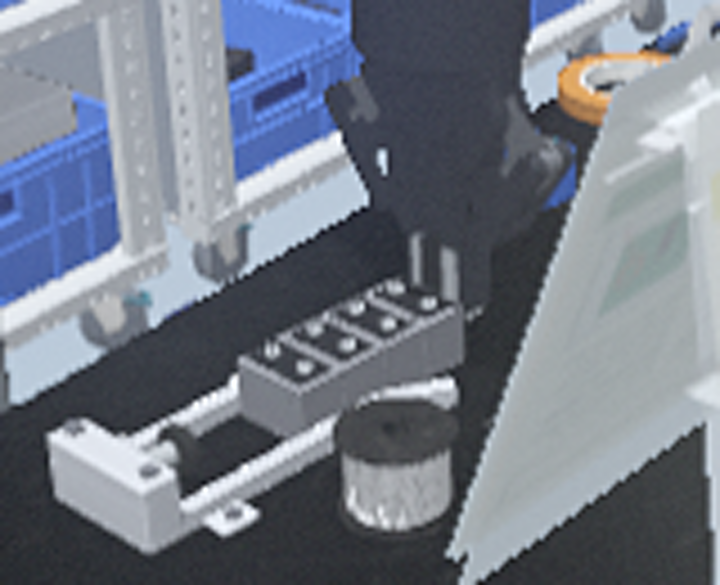

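View pics/i_top.png

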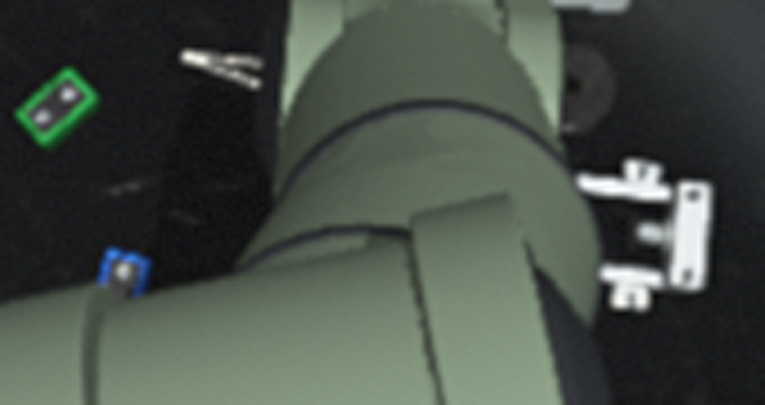

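```bash
python3 - <<'E'
from h import *
print(1000*tog(pix2w("top",crop([(664,242),(668,242),(700,246)]),.02)))
E
```

```text
[[ 89.57476648  -0.69743057  20.        ]
 [ 91.80339456  -0.42966129  20.        ]
 [109.88053158  -0.50759255  20.        ]]
```

Request:
{"method": "play_rows", "body": {
  "targets": [
    {"dp": [-0.2, 0, 0], "angular": [0, 0, 0]},
    {"dp": [-0.4, 0, 0], "angular": [0, 0, 0]},
    {"dp": [-0.6, 0.0, 0], "angular": [0, 0, 0]},
    {"dp": [-0.8, 0, 0], "angular": [0, 0, 0]},
    {"dp": [-1.0, 0, 0], "angular": [0, 0, 0]},
    {"dp": [-1.2, 0, 0], "angular": [0, 0, 0]},
    {"dp": [-1.4, 0, 0], "angular": [0, 0, 0]},
    {"dp": [-1.6, 0, 0], "angular": [0, 0, 0]},
    {"dp": [-1.8, 0, 0], "angular": [0, 0, 0]},
    {"dp": [-2.0, 0, 0], "angular": [0, 0, 0]},
    {"dp": [-2.2, 0, 0], "angular": [0, 0, 0]},
    {"dp": [-2.4, 0, 0], "angular": [0, 0, 0]}
  ]
}}

```text
time_s: 17.7
tool_pos: [0.5018, 0.0309, 0.0133]
tcp_rot: [[0.107, 0.994, -0.0], [0.994, -0.107, -0.0], [-0.0, -0.0, -1.0]]
force: [0.3, 3.5, -0.7]
width: 0.0103
```

```bash
python3 - <<'E'
from h import *
st()
E
```

```text
t 17.7 g [-42.21  -0.3   13.34] F [ 0.33  3.51 -0.65] w 0.0103
```

Request:
{"method": "play_rows", "body": {
  "targets": [
    {"dp": [-0.12, 0, 0], "angular": [0, 0, 0]},
    {"dp": [-0.24, 0, 0], "angular": [0, 0, 0]},
    {"dp": [-0.36, 0.0, 0], "angular": [0, 0, 0]},
    {"dp": [-0.48, 0, 0], "angular": [0, 0, 0]},
    {"dp": [-0.6, 0, 0], "angular": [0, 0, 0]},
    {"dp": [-0.72, 0, 0], "angular": [0, 0, 0]},
    {"dp": [-0.84, 0, 0], "angular": [0, 0, 0]},
    {"dp": [-0.96, 0, 0], "angular": [0, 0, 0]},
    {"dp": [-1.08, 0, 0], "angular": [0, 0, 0]},
    {"dp": [-1.2, 0, 0], "angular": [0, 0, 0]},
    {"dp": [-1.32, 0, 0], "angular": [0, 0, 0]},
    {"dp": [-1.44, 0, 0], "angular": [0, 0, 0]}
  ]
}}

```text
time_s: 18.9
tool_pos: [0.5003, 0.0167, 0.0134]
tcp_rot: [[0.107, 0.994, -0.0], [0.994, -0.107, -0.0], [-0.0, -0.0, -1.0]]
force: [-0.4, 2.1, -1.8]
width: 0.0102
```

Request:
{"method": "play_rows", "body": {
  "targets": [
    {"dp": [-0.08, 0, 0], "angular": [0, 0, 0]},
    {"dp": [-0.16, 0, 0], "angular": [0, 0, 0]},
    {"dp": [-0.24, 0.0, 0], "angular": [0, 0, 0]},
    {"dp": [-0.32, 0, 0], "angular": [0, 0, 0]},
    {"dp": [-0.4, 0, 0], "angular": [0, 0, 0]}
  ]
}}

```text
time_s: 19.4
tool_pos: [0.4999, 0.0127, 0.0134]
tcp_rot: [[0.107, 0.994, -0.0], [0.994, -0.107, -0.0], [-0.0, -0.0, -1.0]]
force: [0.0, 3.3, -0.6]
width: 0.0101
```

```bash
python3 - <<'E'
from h import *
st()
n,b="side",(135,140,295,270)
im=ctrl.snapshot(n)[b[1]:b[3],b[0]:b[2],::-1]; cv2.imwrite(f"pics/j_{n}.png",cv2.resize(im,None,fx=4.5,fy=4.5,interpolation=cv2.INTER_CUBIC))
st()
E
```

```text
t 19.4 g [-23.93  -0.27  13.37] F [ 0.04  3.26 -0.62] w 0.0101
t 19.45 g [-23.78  -0.22  13.4 ] F [ 0.22  2.61 -0.58] w 0.0102
```

View pics/j_side.png

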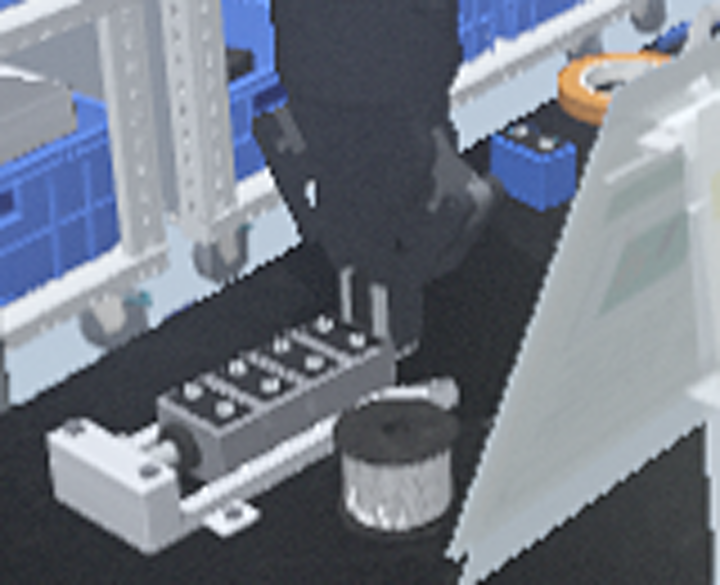

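Request:
{"method": "play_rows", "body": {
  "targets": [
    {"dp": [-0.05, 0, 0], "angular": [0, 0, 0]},
    {"dp": [-0.1, 0, 0], "angular": [0, 0, 0]},
    {"dp": [-0.15, 0.0, 0], "angular": [0, 0, 0]},
    {"dp": [-0.2, 0, 0], "angular": [0, 0, 0]}
  ]
}}

```text
time_s: 19.85
tool_pos: [0.4997, 0.0108, 0.0134]
tcp_rot: [[0.107, 0.994, -0.0], [0.994, -0.107, -0.0], [-0.0, -0.0, -1.0]]
force: [-0.2, 3.4, -1.5]
width: 0.0106
```

Request:
{"method": "play_rows", "body": {
  "targets": [
    {"dp": [-0.05, 0, 0], "angular": [0, 0, 0]},
    {"dp": [-0.1, 0, 0], "angular": [0, 0, 0]},
    {"dp": [-0.15, 0.0, 0], "angular": [0, 0, 0]}
  ]
}}

```text
time_s: 20.15
tool_pos: [0.4996, 0.0095, 0.0134]
tcp_rot: [[0.107, 0.994, 0.0], [0.994, -0.107, 0.0], [0.0, -0.0, -1.0]]
force: [0.6, 5.2, -1.4]
width: 0.0102
```

```bash
python3 - <<'E'
from h import *
st()
E
```

```text
t 20.15 g [-20.69  -0.24  13.38] F [ 0.59  5.19 -1.39] w 0.0102
```

Request:
{"method": "play_rows", "body": {
  "targets": [
    {"dp": [-0.05, 0, 0], "angular": [0, 0, 0]},
    {"dp": [-0.1, 0, 0], "angular": [0, 0, 0]}
  ]
}}

```text
time_s: 20.35
tool_pos: [0.4995, 0.0088, 0.0134]
tcp_rot: [[0.106, 0.994, 0.0], [0.994, -0.106, 0.0], [0.0, -0.0, -1.0]]
force: [-0.4, 8.1, -0.7]
width: 0.0102
```

Request:
{"method": "play_rows", "body": {
  "targets": [
    {"dp": [-0.05, 0, 0], "angular": [0, 0, 0]},
    {"dp": [-0.1, 0, 0], "angular": [0, 0, 0]}
  ]
}}

```text
time_s: 20.55
tool_pos: [0.4994, 0.0081, 0.0134]
tcp_rot: [[0.106, 0.994, 0.0], [0.994, -0.106, 0.001], [0.001, 0.0, -1.0]]
force: [0.3, 9.5, -0.0]
width: 0.0102
```

Request:
{"method": "play_rows", "body": {
  "targets": [
    {"dp": [-0.05, 0, 0], "angular": [0, 0, 0]},
    {"dp": [-0.1, 0, 0], "angular": [0, 0, 0]}
  ]
}}

```text
time_s: 20.75
tool_pos: [0.4994, 0.0075, 0.0134]
tcp_rot: [[0.106, 0.994, 0.0], [0.994, -0.106, 0.001], [0.001, 0.0, -1.0]]
force: [0.6, 11.2, -0.9]
width: 0.0102
```

Request:
{"method": "play_rows", "body": {
  "targets": [
    {"dp": [-0.05, 0, 0], "angular": [0, 0, 0]},
    {"dp": [-0.05, 0, 0], "angular": [0, 0, 0]}
  ]
}}

```text
time_s: 20.95
tool_pos: [0.4993, 0.0071, 0.0134]
tcp_rot: [[0.106, 0.994, 0.0], [0.994, -0.106, 0.001], [0.001, 0.0, -1.0]]
force: [1.9, 11.6, -0.9]
width: 0.0103
```

```bash
python3 - <<'E'
from h import *
st()
E
```

```text
t 20.95 g [-18.27  -0.2   13.43] F [ 1.89 11.58 -0.87] w 0.0103
```

Request:
{"method": "play_rows", "body": {
  "targets": [
    {"dp": [-0.04, 0, 0], "angular": [0, 0, 0]},
    {"dp": [-0.07, 0, 0], "angular": [0, 0, 0]},
    {"dp": [-0.07, 0, 0], "angular": [0, 0, 0]},
    {"dp": [-0.07, 0, 0], "angular": [0, 0, 0]}
  ]
}}

```text
time_s: 21.35
tool_pos: [0.4993, 0.0067, 0.0134]
tcp_rot: [[0.105, 0.994, 0.0], [0.994, -0.105, 0.001], [0.002, 0.0, -1.0]]
force: [1.5, 12.4, -1.0]
width: 0.0103
```

Request:
{"method": "play_rows", "body": {
  "targets": [
    {"dp": [0, 0, 0], "angular": [0, 0, 0]},
    {"dp": [0, 0, 0], "angular": [0, 0, 0]},
    {"dp": [0, 0, 0], "angular": [0, 0, 0]},
    {"dp": [0, 0, 0], "angular": [0, 0, 0]}
  ]
}}

```text
time_s: 21.75
tool_pos: [0.4993, 0.0067, 0.0134]
tcp_rot: [[0.105, 0.994, 0.0], [0.994, -0.105, 0.001], [0.001, -0.0, -1.0]]
force: [1.3, 12.8, -0.3]
width: 0.0104
```

Request:
{"method": "play_rows", "body": {
  "targets": [
    {"dp": [-0.03, 0, 0], "angular": [0, 0, 0]},
    {"dp": [-0.05, 0, 0], "angular": [0, 0, 0]},
    {"dp": [-0.05, 0, 0], "angular": [0, 0, 0]},
    {"dp": [-0.05, 0, 0], "angular": [0, 0, 0]},
    {"dp": [-0.05, 0, 0], "angular": [0, 0, 0]},
    {"dp": [-0.05, 0, 0], "angular": [0, 0, 0]},
    {"dp": [-0.05, 0, 0], "angular": [0, 0, 0]}
  ]
}}

```text
time_s: 22.45
tool_pos: [0.4993, 0.0064, 0.0134]
tcp_rot: [[0.105, 0.994, 0.0], [0.994, -0.105, 0.002], [0.002, 0.0, -1.0]]
force: [0.4, 14.6, -1.2]
width: 0.0101
```

Request:
{"method": "play_rows", "body": {
  "targets": [
    {"dp": [0.03, 0, 0], "angular": [0, 0, 0]},
    {"dp": [0.06, 0, 0], "angular": [0, 0, 0]},
    {"dp": [0.09, 0, 0], "angular": [0, 0, 0]},
    {"dp": [0.12, 0, 0], "angular": [0, 0, 0]},
    {"dp": [0.15, 0, 0], "angular": [0, 0, 0]},
    {"dp": [0.18, 0, 0], "angular": [0, 0, 0]},
    {"dp": [0.21, 0, 0], "angular": [0, 0, 0]},
    {"dp": [0.24, 0, 0], "angular": [0, 0, 0]},
    {"dp": [0.27, 0, 0], "angular": [0, 0, 0]},
    {"dp": [0.3, 0, 0], "angular": [0, 0, 0]}
  ]
}}

```text
time_s: 23.45
tool_pos: [0.4993, 0.0077, 0.0134]
tcp_rot: [[0.107, 0.994, -0.0], [0.994, -0.107, 0.0], [0.0, -0.0, -1.0]]
force: [0.3, 3.5, -0.9]
width: 0.01
```

```bash
python3 - <<'E'
from h import *
st()
E
```

```text
t 23.45 g [-18.91  -0.28  13.38] F [ 0.33  3.54 -0.93] w 0.01
```

Peak push was about 14.6 N, which puts roughly 10 N on the buffer. I'll keep backing off slowly, then clear the arm.

Request:
{"method": "play_rows", "body": {
  "targets": [
    {"dp": [0.04, 0, 0], "angular": [0, 0, 0]},
    {"dp": [0.08, 0, 0], "angular": [0, 0, 0]},
    {"dp": [0.12, 0, 0], "angular": [0, 0, 0]},
    {"dp": [0.16, 0, 0], "angular": [0, 0, 0]},
    {"dp": [0.2, 0, 0], "angular": [0, 0, 0]},
    {"dp": [0.25, 0, 0], "angular": [0, 0, 0]},
    {"dp": [0.3, 0, 0], "angular": [0, 0, 0]},
    {"dp": [0.4, 0, 0], "angular": [0, 0, 0]},
    {"dp": [0.6, 0, 0], "angular": [0, 0, 0]},
    {"dp": [1.0, 0, 0], "angular": [0, 0, 0]},
    {"dp": [1.5, 0, 0], "angular": [0, 0, 0]},
    {"dp": [2, 0, 0], "angular": [0, 0, 0]}
  ]
}}

```text
time_s: 24.65
tool_pos: [0.5015, 0.0281, 0.0134]
tcp_rot: [[0.107, 0.994, -0.0], [0.994, -0.107, 0.0], [0.0, -0.0, -1.0]]
force: [0.1, 0.2, 0.1]
width: 0.0104
```

Request:
{"method": "play_rows", "body": {
  "targets": [
    {"dp": [1, 0, -3], "angular": [0, 0, 0]},
    {"dp": [3, 0, -7], "angular": [0, 0, 0]},
    {"dp": [7, 0, -10], "angular": [0, 0, 0]},
    {"dp": [12, 0, -10], "angular": [0, 0, 0]},
    {"dp": [17, 0, -10], "angular": [0, 0, 0]},
    {"dp": [20, 0, -10], "angular": [0, 0, 0]},
    {"dp": [20, 0, -10], "angular": [0, 0, 0]},
    {"dp": [20, 0, -10], "angular": [0, 0, 0]}
  ]
}}

```text
time_s: 25.45
tool_pos: [0.5224, 0.2269, 0.1131]
tcp_rot: [[0.105, 0.994, -0.0], [0.994, -0.105, -0.0], [-0.001, -0.0, -1.0]]
force: [-0.9, -0.6, 0.4]
width: 0.0099
```

```bash
python3 - <<'E'
from h import *
st()
for n,b in(("side",(135,140,295,270)),("top",(195,145,365,235))):
    im=ctrl.snapshot(n)[b[1]:b[3],b[0]:b[2],::-1]; cv2.imwrite(f"pics/k_{n}.png",cv2.resize(im,None,fx=4.5,fy=4.5,interpolation=cv2.INTER_CUBIC))
E
```

```text
t 25.45 g [-239.3    -0.69  113.13] F [-0.94 -0.62  0.38] w 0.0099
```

View pics/k_side.png

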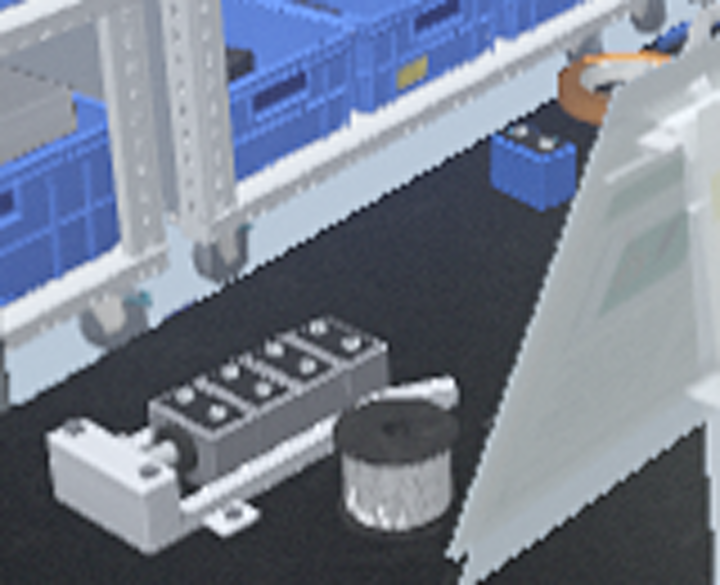

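View pics/k_top.png

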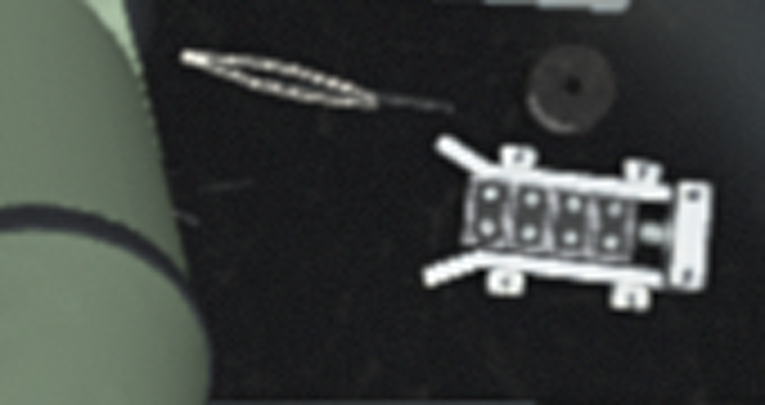

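```bash
python3 - <<'E'
from h import *
np.set_printoptions(precision=1,suppress=True)
s=tog(pix2w("top",crop([(490,193),(487,229),(532,198),(529,233),(573,204),(570,238),(615,208),(611,243)],f=4.5),.031))
m=(s[::2]+s[1::2])/2; print(m*1000, np.linalg.norm(np.diff(m,axis=0),axis=1)*1000, np.degrees(np.arctan2((s[1::2]-s[::2])[:,0],-(s[1::2]-s[::2])[:,1])))
o=ctrl.get_obs();print(o["joint_velocities"].round(4),o["time_s"])
E
```

```text
[[ 2.2 -0.6 31. ]
 [26.4 -0.2 31. ]
 [50.2 -0.6 31. ]
 [74.3 -0.3 31. ]] [24.2 23.8 24.1] [ 1.4  1.1  0.8 -0.9]
[ 0. -0.  0.  0.  0. -0. -0.] 25.55
```

```bash
python3 -c "
from bench import ctrl; print(ctrl.job_done())"
```

```text
the job is handed in; nothing more can be done
None
```

The four modules are pressed home on the buffer as one tight, straight row, and the job is handed in. It took about 25.6 s of the 61 s allowed.

**How it was done:** I gripped each module by its sides and centred it on the guide line, then left gaps of 2–3 mm. Next I pushed the last module with the nearly closed fingers to shut the row, and slid it down the guide at 12–25 mm/s. From there I felt for the buffer in 0.5 mm steps and pressed it. Finally I backed off slowly and moved the arm away.

**Press force:** I could not measure the force on the buffer directly. The push at the wrist peaked at about 14.6 N, and the row needs roughly 4 N just to slide. That leaves about 10 N on the buffer, held for about 0.6 s.

**Last checks from the top picture:**

| Check | Measured | Limit |
|---|---|---|
| Distance between neighbours' centres | 24.2, 23.8 and 24.1 mm | under 26 mm |
| Offset from the guide's centre line | 0.6 mm or less | 4 mm |
| Angle to the guide | 1.4° or less | 5° |

- **Bystanders:** the spool, tweezers and tape look unmoved. The tape was only in the side view and partly hidden, so I did not measure it.
- **Arm:** it was standing still, touching nothing.
- **Buffer contact after backing away:** this is inferred, not measured. The row's front sits where I first felt the buffer, to within the picture's accuracy, and the side view shows it against the rubber.

No check failed or disagreed.

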